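# Anchor the tube rack with a spring channel nut

### The job

Anchor the sample-tube rack to the bench channel: stand the red-handled spring nut lengthwise in the open slot in front of the rack's yellow notched foot, press it gently down until its black collar meets the channel lips, and give it a quarter turn so that its ribs are under the lips. Then slide it along into the notch until the stud meets the black stop tongue, wherever that is clamped, and seat it there with a gentle push of about 7 N. Let go with the nut touching the tongue and sprung up, its grooves caught on both lips, square and upright; force nothing, and leave the other things where they are.

Things in the scene. Friction and masses are not known exactly. Their poses are not given: they have to be found in the camera images.
- nut_grip (a point): Grasp point of the loose spring channel nut (about 125 g, upright on the bench at first): on its axis, in the red handle bar, 30 mm long (x), 14 mm thick (y, the width to grip), 40 mm tall. It is 16 mm below the bar's top, 24 mm above the top of the black collar (disc 28 mm across, 4 mm thick, wider than the slot). x runs along bar and steel nut, z up; a half turn about z makes no difference.
- nut_stud (a point): Same nut, same axes: on its axis 35.5 mm below nut_grip, in the round stud (10 mm across) under the collar. Below it the steel nut, 38 mm long (x), 19 mm wide, underside 49 mm below nut_grip; across its top two grooves 7 mm wide, 3.5 mm deep, 9 to 16 mm either side of the axis, a rib outside each.
- nut: The whole spring nut; origin on its axis 72 mm below nut_grip, at the underside of the white spring foot when the spring is relaxed, as it stands at first. The slippery foot, 30 x 17 mm, reaches 23 mm below the steel nut; it is pushed in by 1.8 N at first and 0.3 N more per mm, up to 17 mm in use. Same axes as nut_grip.
- rail: Fixed metal channel, 366 mm long (its y; ends capped), 48 mm wide (x), 30 mm high; origin under its centre, on the bench. The slot along its top is 22 mm wide between turned-down lips, 3 mm thick, that end 22 mm above the bench; inside 43 mm wide, floor 3 mm up. The nut goes in from above, lengthwise (nut x along rail y), 1.5 mm clearance a side. Open for 150 mm before the yellow plate.
- rail_top (a point): Centre of the channel's top, 30 mm above the bench; axes as the rail's. Pressed until the collar meets the lips, nut_grip is 28 mm above this; below 31.5 mm the nut can turn. Turned a quarter (either way; nut x along rail x) and let go, the spring lifts it until the grooves catch the lips: nut_grip 35 mm above this, 2 mm side play; it then slides with 1 to 4 N of friction (greased).
- seat (a point): Nearest place at which the stud's axis can be home in the rack's notch: 29.5 mm above the bench, axes as the rail's. The notch, 15 mm wide, in a yellow plate 60 mm wide, 3 mm thick, lying on the lips (top 33 mm up), opens towards rail -y, 20 mm before this point. A black stop tongue in it, clamped anywhere, puts home 0 to 16 mm beyond this point (+y), not measured; its sprung orange nose gives 2 mm at under 1 N, then it is hard.
- rack: Grey stepped tube rack with the yellow notched foot plate and stop tongue, fixed on the channel's +y part; origin on the bench below seat, axes as the rail's. Its first step, 55 mm high with coloured caps to 73 mm, begins 60 mm beyond seat (+y); the second, 69 mm with caps to 87 mm, 92 mm beyond; ends 124 mm beyond.
- jar: Bystander: amber jar with white cap, 48 mm across, 48 mm high; origin under its centre.
- dish: Bystander: white ceramic cup, 60 mm across, 35 mm high; origin under its centre.
- slidebox: Bystander: blue slide box, 70 x 100 x 35 mm; origin under its centre.
- reagent: Bystander: white reagent bottle, blue cap, 60 mm across, 140 mm high; origin under its centre.
- stain: Bystander: amber stain bottle, 44 mm across, 85 mm high; origin under its centre.
- driver: Bystander: screwdriver lying at the far side.
- pillbox: Bystander: white pill jar, 44 mm across, 60 mm high; origin under its centre.
There are look-alikes about, which are no part of the job. There is more than one size of the nut; the job needs the smaller.

How it is judged:
By the outcome, as a careful person would: the job done as asked, in the order asked, and still so for the second after the job is handed in, with the robot touching nothing.
It also fails if it takes over 72 s, if anything falls off the work surface, if the arm or the gripper's body presses on something with over 40 N, if the wrist force passes 120 N, or if a joint passes its speed limit or range.

### The arm

A 6-joint arm with a two-finger parallel gripper is mounted at the origin on the work surface. World frame = base frame: x ahead of the robot, y to its left, z up, the work surface at z = 0. Lengths are in mm, angles in rad, forces in N, time in s.
With the tool pointing down it reaches from about 375 to 925 mm from the base axis. Payload 5.7 kg.
Tool frame: the origin (TCP) lies midway between the tips of the shut fingers; the grasp point (between the pads) lies 19 mm behind it; z points along the fingers, y is the direction in which the jaws open and shut (so a half turn about z gives the same grasp; the last joint's range is limited). The gripper opens to 85 mm and grips with 20 to 120 N. Pads are 22 mm wide; open, the fingers measure 114 mm over their backs; the gripper's body (76 mm by 85 mm) begins 54 mm behind the grasp point. The pads swing forward as they close: fully open they stand 13 mm farther back than shut.
Start: joints at [-1.283, 0.359, 1.51, -0, 1.272, -0.115], TCP at [235.18, -551.954, 231.267] pointing down, gripper open.
Joint ranges: [-2.97, 2.97], [-1.01, 2.36], [0.21, 2.38], [-0.96, 4.11], [0.2, 2.71], [-2.98, 2.98]. Speed limits (rad/s): [2.39, 2.39, 3.14, 3.14, 3.14, 3.14].

### API

Orientations are given as [roll, pitch, yaw] about the fixed x, y, z axes, in that order (R = Rz(yaw) Ry(pitch) Rx(roll)).
In Python, from workcell import manip gives the robot as it stands.
- The arm moves only by the shell command python3 -m pendant 'ROWS' [FORCE]. ROWS is JSON, a list of rows, each a list of 3 entries, a list of its own where there are three numbers: the turn, a rotation vector about the tool's x, y, z in degrees, then the shift along the tool's x, y, z in mm, then the closure, from 0 (fully open) to 1 (shut). A call has 1 to 5 rows; each row is the pose to reach, as a shift and turn from the pose measured when the call began, along the tool's axes at that moment; what a row does not reach only later rows make up. A row lasts 1/8 s, in which the tool goes at most 62.5 mm and 10.7 degrees, less where a joint would pass 70% of its speed; a pose out of reach is approached as far as the arm can. A call with a gripper value outside its range is refused whole. The fingers move at their own pace and stop on an object; FORCE is the grip in N (left out, the last holds). Time passes only in rows, so rows that repeat a pose let the fingers close. It gives the time, the measured TCP pose, the force and the opening at its end, in the units of the state.
- manip.state(): the state, without advancing time (a new reading comes with each control period).
- manip.snapshot(name): name is "scene" or "top" or "wrist"; returns the picture (400x640x3 uint8, blue, green, red); there is no depth.
- manip.get_calibration(name): a dict with "K" (3x3 intrinsics, pixels), "world_to_cam" (4x4, takes a point from world to camera coordinates). Camera axes: x right, y up, looking along -z (the intrinsics and any distortion apply to the point x, -y, -z); pixel columns grow to the right and rows downward; lengths in mm; the calibration is good to about 2 mm. A picture is of the moment at which its call begins: read the wrist's pose just before it. get_calibration takes no time and is no camera call; for the wrist camera it gives the pose at the moment of the call.
- manip.close_job(): hands the job in, once; it reports no verdict.
The state is a dict: "clock": time; "q": joint angles; "dq": joint speeds; "tau": joint torques, N m; "eef_pos": TCP position; "orientation": TCP orientation; "ft_force": force on the tool from outside, world axes, zero at the start; "torque": the same for the moment, N m; "grip_width": finger opening in mm.
Only numpy, scipy, OpenCV 4.12 (cv2) and the standard library are available. Lean on these libraries where they do the work, as an engineer would, in place of code of your own. Each camera call takes 0.05 s, during which the arm holds its last target. There are 200 camera calls.

## Working session

There is one attempt and no reset: what is moved stays moved. The work goes in short steps, Python scripts to look and compute and a shell command to move; the robot and the scene stay as the last step left them, time stands still between calls to the robot, and variables do not carry over. Pictures are saved under pics/ and viewed, about 8 in all and at most 12, crops included, and the job is handed in when it is done.

```bash
mkdir -p pics; ls
python3 - <<'E'
from workcell import manip
import cv2,numpy as np
for n in("scene","top"):
    cv2.imwrite(f"pics/{n}0.png",manip.snapshot(n))
    c=manip.get_calibration(n);print(n,{k:np.round(v,3).tolist() if not isinstance(v,str) else v for k,v in c.items()})
print(manip.state())
E
```

```text
pics
scene {'K': [[497.778, 0.0, 322.019], [0.0, 497.778, 209.294], [0.0, 0.0, 1.0]], 'world_to_cam': [[0.737, 0.676, 0.004, -422.956], [-0.424, 0.457, 0.782, 189.349], [0.527, -0.578, 0.623, -1601.94], [0.0, 0.0, 0.0, 1.0]]}
top {'K': [[423.198, 0.0, 316.675], [0.0, 423.198, 200.508], [0.0, 0.0, 1.0]], 'world_to_cam': [[0.027, -0.999, 0.018, -12.579], [0.988, 0.029, 0.151, -573.396], [-0.152, 0.014, 0.988, -1218.447], [0.0, 0.0, 0.0, 1.0]]}
{'clock': 0.1, 'q': array([-1.28306765e+00,  3.59441977e-01,  1.51133226e+00, -4.99625752e-06,
        1.27250296e+00, -1.15129074e-01]), 'dq': array([-7.77834611e-04, -1.32748357e-03, -3.86031137e-03,  1.50228616e-03,
        2.25144535e-05, -4.53515436e-04]), 'tau': array([-3.80205938e-04, -5.28652954e+01, -2.79349530e+01, -3.17545891e-04,
        5.00219758e-03, -2.30213305e-05]), 'eef_pos': array([ 235.02821389, -551.38116363,  230.52922061]), 'orientation': array([-3.13991872e+00, -1.88769248e-04,  4.02859065e-01]), 'ft_force': array([-0.22063558, -0.20198472, -1.05969834]), 'torque': array([0.01093997, 0.033177  , 0.00307245]), 'grip_width': 85.18633551406226}
```

View pics/scene0.png

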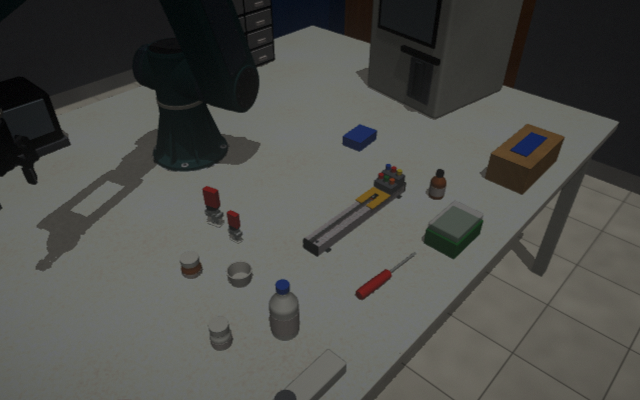

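View pics/top0.png

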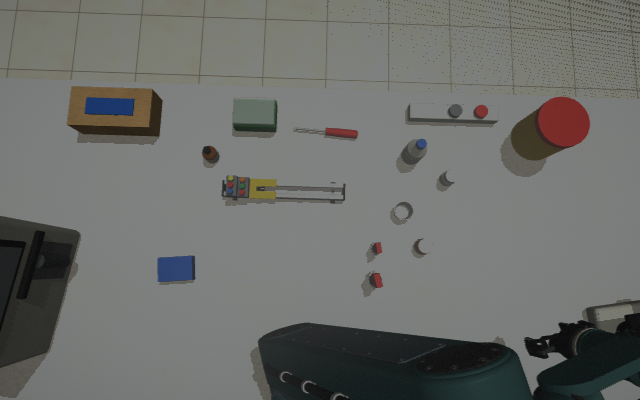

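Scene: two red-handled nuts, at scene (211,198)/top (376,280) and scene (233,220)/top (377,248). Other red things are the screwdriver (375,283), and in the top view the bucket (562,122) and a knob (481,112). The smaller nut should be the one at scene (233,220). The rail runs from top (345,192) to the rack at (225,188), with the yellow foot at (262,189).

```bash
cat > h.py <<'E'
import numpy as np,cv2
from workcell import manip
def ray(c,uv):
    T=c["world_to_cam"];K=c["K"];d=np.linalg.inv(K)@[uv[0],uv[1],1.]
    R=T[:3,:3];return -R.T@T[:3,3],R.T@np.array([d[0],-d[1],-d[2]])
def onz(c,uv,z):
    o,d=ray(c,uv);return o+d*(z-o[2])/d[2]
def tri(c1,u1,c2,u2):
    o,d=ray(c1,u1);p,e=ray(c2,u2);s=np.linalg.lstsq(np.c_[d,-e],p-o,rcond=None)[0]
    a,b=o+s[0]*d,p+s[1]*e;return (a+b)/2,np.linalg.norm(a-b)
def proj(c,P):
    q=c["world_to_cam"]@np.r_[P,1];q=c["K"]@[q[0],-q[1],-q[2]];return q[:2]/q[2]
def red(im):
    h=cv2.cvtColor(im,cv2.COLOR_BGR2HSV);return (((h[...,0]<6)|(h[...,0]>174))&(h[...,1]>150)&(h[...,2]>60)).astype(np.uint8)
def yel(im):
    h=cv2.cvtColor(im,cv2.COLOR_BGR2HSV);return ((abs(h[...,0].astype(int)-24)<6)&(h[...,1]>140)&(h[...,2]>70)).astype(np.uint8)
def blobs(m,a=20):
    n,l,s,c=cv2.connectedComponentsWithStats(m);return [(s[i],c[i]) for i in range(1,n) if s[i,4]>a]
E
python3 - <<'E'
from h import *
S=cv2.imread("pics/scene0.png");T=cv2.imread("pics/top0.png")
cs,ct=manip.get_calibration("scene"),manip.get_calibration("top")
for n,i in(("s",S),("t",T)):
    for f in(red,yel):
        for b in blobs(f(i)):print(n,f.__name__,b[0],b[1].round(1))
for u,v in(((211,198),(376,280)),((233.5,220),(377,248))):
    print(tri(cs,u,ct,v))
a=cv2.resize(S[175:255,185:285],None,fx=5,fy=5,interpolation=2);b=cv2.resize(T[165:215,215:355],None,fx=5.5,fy=5.5,interpolation=2)
o=np.zeros((600,790,3),np.uint8);o[:300,:500]=cv2.resize(a,None,fx=1,fy=.75)[:300];o[310:310+275,:770]=b
o=cv2.convertScaleAbs(o,alpha=1.6);cv2.imwrite("pics/crop1.png",o)
E
```

```text
s red [203 187  14   7  58] [209.8 189.7]
s red [228 211  10   6  40] [232.5 213.5]
s red [357 270  34  28 339] [373.8 283.1]
s yel [356 187  34  22 321] [373.2 197. ]
t red [ 538   97   51   50 1965] [563.4 121.2]
t red [476 105  12  12  84] [481.9 110.7]
t red [327 129  30   5  71] [339.6 130.9]
t yel [249 179  27  20 372] [261.  188.2]
(array([ 345.5993728 , -169.80407921,   81.28318119]), np.float64(1.6402087096535252))
(array([ 436.62429535, -174.61904331,   62.66504114]), np.float64(0.37466033704041346))
```

View pics/crop1.png

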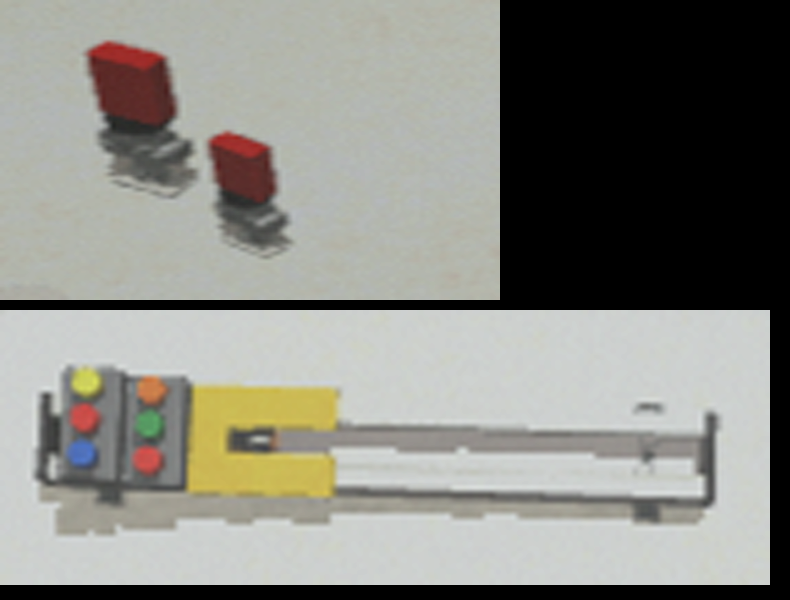

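The crop confirms the choice: the nut at scene (233,220) is clearly smaller than the one at (211,198). The yellow plate has its notch open towards the right in the top view, with an orange nose and black tongue at about (262,189).

Run:
```python
from h import *
cs,ct=manip.get_calibration("scene"),manip.get_calibration("top")
a=onz(cs,(227.4,211.8),88);b=onz(cs,(239,214.5),88);print("edge",a,b,np.degrees(np.arctan2(*(b-a)[[1,0]])))
cw=manip.get_calibration("wrist");o,d=ray(cw,(320,200));s=manip.state()
print("cam",o,d,s["eef_pos"],cw["K"])
f=lambda x,y:(215+x/5.5,165+(y-310)/5.5)
for n,p,z in(("topR",(711,412),30),("botR",(711,505),30),("yTR",(337,388),33),("yBR",(335,496),33),("yTL",(192,388),33),("tip",(275,440),33)):print(n,onz(ct,f(*p),z))
y=s["orientation"][2];A=np.array([[np.cos(y),np.sin(y)],[np.sin(y),-np.cos(y)]])
print("tool shift to 410,-190:",A@(np.array([410,-190])-s["eef_pos"][:2]))
```

```text
edge [ 426.84227492 -182.45614661   88.        ] [ 455.68760326 -169.98586632   88.        ] 23.379572776876746
cam [ 306.98905033 -521.32730016  372.13969463] [-0.26724085 -0.11311555 -0.95708031] [ 235.02821389 -551.38116363  230.52922061] [[290.15738113   0.         319.87655402]
 [  0.         290.15738113 204.25797375]
 [  0.           0.           1.        ]]
topR [630.20559377 -79.02075145  30.        ]
botR [578.25076051 -79.89988308  30.        ]
yTR [636.80695603 127.40200687  33.        ]
yBR [576.67501469 126.01490932  33.        ]
yTL [634.37908418 206.92166401  33.        ]
tip [606.74240673 160.11285886  33.        ]
tool shift to 410,-190: [ 302.64374883 -263.85267225]
```

```bash
python3 -m pendant '[[[0,0,0],[333,-267,20],0],[[0,0,0],[333,-267,20],0],[[0,0,0],[333,-267,20],0],[[0,0,0],[333,-267,20],0],[[0,0,0],[333,-267,20],0]]' 30
```

```text
clock: 0.72
eef_pos: [382.9, -274.8, 216.3]
orientation: [-3.14, -0.0, 0.402]
ft_force: [1.2, 0.8, 0.2]
grip_width: 85.4
```

```bash
python3 -m pendant '[[[0,0,0],[89,-71,-10],0],[[0,0,0],[89,-71,-10],0],[[0,0,0],[89,-71,-10],0],[[0,0,0],[89,-71,-10],0]]'
python3 - <<'E'
from h import *
im0=None
c=manip.get_calibration("wrist");im=manip.snapshot("wrist");cv2.imwrite("pics/w1.png",im);np.savez("w1.npz",K=c["K"],T=c["world_to_cam"])
for s,cc in blobs(red(im)):print(s,cc)
print(manip.state()["eef_pos"])
E
```

```text
clock: 1.23
eef_pos: [436.7, -174.7, 226.2]
orientation: [-3.14, 0.0, 0.403]
ft_force: [0.6, 0.7, 0.7]
grip_width: 85.5
[314 177  20  30 378] [322.89153439 190.7962963 ]
[274 258  20  34 522] [283.40421456 274.84099617]
[ 436.508981   -175.26477101  226.14571048]
```

View pics/w1.png

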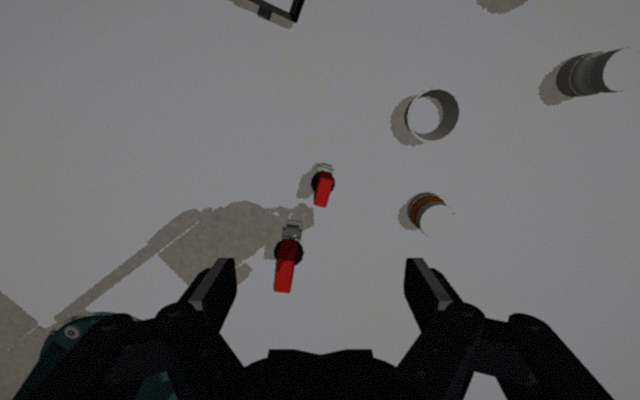

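The wrist view shows the small nut at (323,190) with its bar nearly vertical in the image, the large nut at (284,262), the dish at (430,115) and the jar at (432,212).

Run:
```python
from h import *
im=cv2.imread("pics/w1.png");z=np.load("w1.npz");c=dict(K=z["K"],world_to_cam=z["T"])
m=red(im);h=cv2.cvtColor(im,cv2.COLOR_BGR2HSV)
for r in range(175,209):
    x=np.flatnonzero(m[r,305:340])+305
    if len(x):print(r,x[0],x[-1],int(h[r,x,2].mean()),end="; ")
o=ray(c,(320,200))[0];print(o)
# predicted corners for estimate
for P in((436.6,-174.6),):
  a=np.radians(23)
  for dx,dy,zz in((15,7,88),(15,-7,88),(-15,7,88),(-15,-7,88),(15,7,48),(15,-7,48)):
    print((dx,dy,zz),proj(c,[P[0]+dx*np.cos(a)-dy*np.sin(a),P[1]+dx*np.sin(a)+dy*np.cos(a),zz]).round(1))
```

```text
177 320 324 71; 178 320 328 87; 179 319 331 97; 180 319 332 111; 181 319 333 116; 182 319 333 118; 183 318 332 117; 184 318 332 117; 185 318 332 116; 186 318 331 120; 187 317 331 117; 188 317 331 117; 189 317 331 116; 190 317 330 119; 191 316 329 119; 192 316 329 120; 193 316 328 121; 194 315 328 118; 195 315 328 119; 196 315 327 120; 197 315 327 121; 198 315 327 121; 199 315 327 122; 200 314 326 120; 201 314 326 121; 202 314 326 121; 203 314 325 122; 204 316 325 120; 205 320 325 118; 206 324 324 111; [ 508.76673883 -144.56590001  367.76435224]
(15, 7, 88) [312.4 178.8]
(15, -7, 88) [326.6 178.8]
(-15, 7, 88) [312.6 207.7]
(-15, -7, 88) [326.4 207.7]
(15, 7, 48) [313.3 170.8]
(15, -7, 48) [325.9 170.9]
```

Run:
```python
from h import *
z=np.load("w1.npz");c=dict(K=z["K"],world_to_cam=z["T"])
# half pixel: mask [a,b] spans a-.5..b+.5
C=[onz(c,p,88)[:2] for p in((318.7,178.8),(333.4,180.8),(313.5,203.7),(325.7,206.7))]
fl,fr,bl,br=C
print(np.round(C,1)); print([np.linalg.norm(v).round(1) for v in(fl-fr,bl-br,fl-bl,fr-br)])
print([np.degrees(np.arctan2(v[1],v[0])).round(1) for v in(fl-bl,fr-br,fr-fl,br-bl)],np.mean(C,0))
s=manip.state();y=s["orientation"][2];A=np.array([[np.cos(y),np.sin(y)],[np.sin(y),-np.cos(y)]])
print(A@(np.mean(C,0)-s["eef_pos"][:2]),s["eef_pos"],np.degrees(y))
```

```text
[[ 450.1 -168. ]
 [ 453.9 -182.1]
 [ 424.3 -173.2]
 [ 426.2 -185.8]]
[np.float64(14.6), np.float64(12.8), np.float64(26.3), np.float64(27.9)]
[np.float64(11.5), np.float64(7.6), np.float64(-74.8), np.float64(-81.4)] [ 438.62110997 -177.29344371]
[1.14991799 2.69337898] [ 436.508981   -175.26477101  226.14571048] 23.034921814143882
```

```bash
python3 -m pendant '[[[0,0,10],[1,3,50],0],[[0,0,12],[1,3,90],0],[[0,0,12],[1,3,90],0],[[0,0,12],[1,3,90],0]]'
python3 - <<'E'
from h import *
c=manip.get_calibration("wrist");im=manip.snapshot("wrist");cv2.imwrite("pics/w2.png",im);np.savez("w2.npz",K=c["K"],T=c["world_to_cam"])
s=manip.state();m=red(im);P=s["eef_pos"];y=s["orientation"][2];print(P,np.degrees(y))
ex,ey=np.array([np.cos(y),np.sin(y)]),np.array([-np.sin(y),np.cos(y)])
n,l,st,cc=cv2.connectedComponentsWithStats(m)
for i in range(1,n):
    if st[i,4]>100:
        print(st[i],cc[i].round(1))
        x,yy,w,hh=st[i,:4]
        for r in range(yy,yy+hh,2):
            q=np.flatnonzero(l[r]==i);
            a,b=[onz(c,(v,r),88)[:2]-P[:2] for v in(q[0]-.5,q[-1]+.5)]
            print(r,q[0],q[-1],"x %.1f y %.1f %.1f"%(a@ex,a@ey,b@ey),int(im[r,q,2].mean()))
E
```

```text
clock: 1.78
eef_pos: [438.8, -178.7, 137.1]
orientation: [-3.141, 0.0, 0.192]
ft_force: [0.5, 0.5, 0.2]
grip_width: 85.4
[ 439.36762792 -178.78824001  137.57450047] 11.000641272207243
[308 203  21  42 736] [317.6 224.4]
203 321 323 x 17.6 y -0.6 -2.7 61
205 316 324 x 16.1 y 2.8 -3.4 61
207 310 327 x 14.7 y 7.0 -5.4 86
209 309 328 x 13.2 y 7.7 -6.2 118
211 309 328 x 11.7 y 7.7 -6.2 122
213 309 328 x 10.3 y 7.8 -6.2 121
215 309 328 x 8.8 y 7.8 -6.2 121
217 309 327 x 7.3 y 7.8 -5.5 122
219 308 327 x 5.8 y 8.5 -5.5 120
221 309 327 x 4.3 y 7.8 -5.5 123
223 309 326 x 2.8 y 7.8 -4.8 125
225 309 326 x 1.3 y 7.9 -4.8 125
227 309 326 x -0.2 y 7.9 -4.8 125
229 309 326 x -1.8 y 7.9 -4.9 124
231 309 326 x -3.3 y 7.9 -4.9 124
233 308 326 x -4.8 y 8.7 -4.9 122
235 308 326 x -6.4 y 8.7 -4.9 122
237 308 325 x -7.9 y 8.7 -4.2 124
239 308 325 x -9.5 y 8.7 -4.2 124
241 308 325 x -11.1 y 8.7 -4.2 123
243 308 325 x -12.6 y 8.8 -4.2 122
[274 329  26  21 444] [286.2 339.6]
329 291 291 x -88.1 y 23.4 22.6 61
331 275 295 x -90.0 y 36.3 19.4 69
333 274 295 x -92.0 y 37.2 19.5 76
335 274 296 x -93.9 y 37.3 18.7 78
337 274 297 x -95.9 y 37.4 18.0 79
339 275 297 x -97.9 y 36.7 18.0 80
341 275 298 x -99.9 y 36.8 17.3 83
343 275 298 x -101.9 y 36.9 17.3 88
345 275 298 x -104.0 y 37.0 17.4 90
347 276 299 x -106.0 y 36.2 16.6 97
349 286 298 x -108.0 y 28.1 17.5 76
```

```bash
python3 -m pendant '[[[0,0,3.4],[0.5,-1.5,40],0],[[0,0,3.4],[0.5,-1.5,84],0.2],[[0,0,3.4],[0.5,-1.5,84],0.5],[[0,0,3.4],[0.5,-1.5,84],0.6],[[0,0,3.4],[0.5,-1.5,84],0.7]]' 40; python3 -m pendant '[[[0,0,0],[0,0,0],1],[[0,0,0],[0,0,0],1],[[0,0,0],[0,0,0],1],[[0,0,0],[0,0,0],1],[[0,0,0],[0,0,0],1]]' 40
```

```text
clock: 2.45
eef_pos: [441.2, -178.1, 55.5]
orientation: [3.139, -0.004, 0.133]
ft_force: [0.4, -0.7, -0.5]
grip_width: 25.8
clock: 3.08
eef_pos: [441.4, -178.2, 55.6]
orientation: [3.139, -0.004, 0.133]
ft_force: [0.6, -1.5, 0.7]
grip_width: 13.2
```

```bash
python3 -m pendant '[[[0,0,0],[0,0,-40],1],[[0,0,0],[0,0,-90],1],[[0,0,-10],[40,-40,-125],1],[[0,0,-20],[80,-80,-125],1],[[0,0,-30],[120,-120,-125],1]]'; python3 -m pendant '[[[0,0,-10],[70,-74,0],1],[[0,0,-20],[70,-74,0],1],[[0,0,-30],[70,-74,0],1],[[0,0,-40],[70,-74,0],1],[[0,0,-50],[70,-74,0],1]]'
```

```text
clock: 3.7
eef_pos: [544.8, -41.8, 181.4]
orientation: [3.137, -0.003, 0.662]
ft_force: [0.4, -1.1, -1.1]
grip_width: 13.7
clock: 4.32
eef_pos: [553.7, 60.0, 180.5]
orientation: [3.138, 0.002, 1.541]
ft_force: [-0.6, -0.4, -1.8]
grip_width: 13.6
```

```bash
python3 -m pendant '[[[0,0,0],[-12,51,0],1],[[0,0,0],[-12,51,0],1],[[0,0,0],[-12,51,0],1]]'
python3 - <<'E'
from h import *
c=manip.get_calibration("wrist");im=manip.snapshot("wrist");cv2.imwrite("pics/w3.png",im);np.savez("w3.npz",K=c["K"],T=c["world_to_cam"])
s=manip.state();print(s["eef_pos"],s["orientation"])
E
```

```text
clock: 4.7
eef_pos: [603.3, 46.4, 179.8]
orientation: [3.141, 0.002, 1.54]
ft_force: [0.8, 0.2, -2.1]
grip_width: 13.2
[602.87215174  46.54226783 179.89443563] [3.14073316e+00 1.94842573e-03 1.54057297e+00]
```

View pics/w3.png

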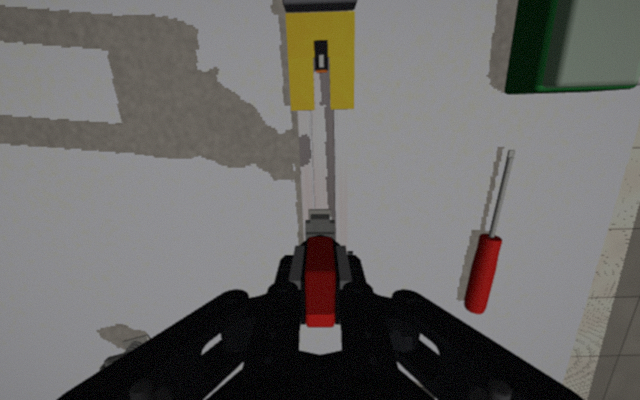

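The wrist view shows the nut held with its bar vertical at (320,280) above the slot. The yellow plate spans columns 286–354, its front edge is at row 108, and the notch is at column 321 with the orange nose at row 71.

Run:
```python
from h import *
im=cv2.imread("pics/w3.png");z=np.load("w3.npz");c=dict(K=z["K"],world_to_cam=z["T"])
m=yel(im)
for r in range(60,112,6):
    q=np.flatnonzero(m[r]);g=np.flatnonzero(np.diff(q)>3)
    e=[q[0]-.5]+[v for k in g for v in(q[k]+.5,q[k+1]-.5)]+[q[-1]+.5]
    print(r,e,[onz(c,(v,r),33)[:2].round(1).tolist() for v in e])
q=np.flatnonzero(m[:,295]);print("front",[onz(c,(x,np.flatnonzero(m[:,x]).max()+.5),33)[:2].round(1) for x in(295,345)])
h=cv2.cvtColor(im,cv2.COLOR_BGR2HSV)
print("nose",[(r,h[r,321].tolist()) for r in range(64,80)])
print("nose y",[onz(c,(321,r),30)[:2].round(1) for r in(70,72,74)])
g=cv2.cvtColor(im,cv2.COLOR_BGR2GRAY)
for r in(130,150,170,190):print(r,g[r,290:345].tolist())
# bar rows of held nut
mm=red(im)
for r in range(236,330,12):
    q=np.flatnonzero(mm[r,280:360])+280
    if len(q):print("bar",r,q[0],q[-1],int(im[r,q,2].mean()))
q=np.flatnonzero(mm[:,320]);print(q.min(),q.max(),im[q.min():330:2,320,2].tolist())
```

```text
60 [np.float64(287.5), np.float64(312.5), np.float64(329.5), np.float64(353.5)] [[578.4, 168.6], [600.8, 167.9], [616.1, 167.5], [637.7, 166.8]]
66 [np.float64(288.5), np.float64(312.5), np.float64(329.5), np.float64(353.5)] [[578.9, 163.7], [600.6, 163.0], [616.0, 162.5], [637.7, 161.9]]
72 [np.float64(288.5), np.float64(312.5), np.float64(329.5), np.float64(353.5)] [[578.6, 158.7], [600.4, 158.0], [615.9, 157.6], [637.7, 156.9]]
78 [np.float64(289.5), np.float64(312.5), np.float64(329.5), np.float64(353.5)] [[579.2, 153.7], [600.2, 153.0], [615.8, 152.5], [637.8, 151.9]]
84 [np.float64(289.5), np.float64(312.5), np.float64(329.5), np.float64(353.5)] [[578.9, 148.6], [600.0, 147.9], [615.7, 147.5], [637.8, 146.8]]
90 [np.float64(289.5), np.float64(312.5), np.float64(329.5), np.float64(353.5)] [[578.6, 143.4], [599.8, 142.8], [615.6, 142.3], [637.8, 141.6]]
96 [np.float64(289.5), np.float64(313.5), np.float64(329.5), np.float64(353.5)] [[578.2, 138.2], [600.6, 137.6], [615.5, 137.1], [637.8, 136.4]]
102 [np.float64(290.5), np.float64(313.5), np.float64(330.5), np.float64(352.5)] [[57
[... 1261 characters left out ...]
8, 136, 138, 137, 139, 140, 141, 139, 137, 122, 129, 139, 138, 139, 139, 139, 142, 140, 140, 136, 141, 143, 140, 110, 86, 86, 87, 85, 86, 84, 99, 124, 142, 141, 142, 143, 139, 142, 141, 143, 141]
190 [141, 141, 144, 141, 140, 129, 112, 104, 102, 102, 102, 121, 133, 138, 139, 139, 138, 136, 136, 139, 137, 134, 134, 127, 128, 136, 138, 137, 139, 138, 136, 139, 139, 134, 138, 133, 116, 89, 80, 83, 86, 87, 84, 82, 90, 123, 138, 143, 141, 137, 139, 138, 142, 142, 139]
bar 272 306 334 74
bar 284 306 334 85
bar 296 306 334 84
bar 308 306 333 84
bar 320 306 334 130
271 326 [66, 79, 85, 85, 84, 84, 88, 86, 87, 85, 87, 86, 85, 89, 86, 86, 87, 89, 88, 86, 84, 87, 134, 137, 136, 132, 136, 136, 124, 141]
```

Run:
```python
from h import *
z=np.load("w3.npz");c=dict(K=z["K"],world_to_cam=z["T"])
for r,l,R in((130,311.5,333.8),(150,310.8,334.2),(170,313,334.8),(190,313.5,335)):
    a,b=onz(c,(l,r),30),onz(c,(R,r),30);print(r,a[:2].round(1),b[:2].round(1),(a+b)[0]/2)
print("bar top z=212 cols",onz(c,(305.5,320),212).round(1),onz(c,(334.5,320),212).round(1),"rows front/back top",onz(c,(320,314.5),212).round(1),onz(c,(320,327),212).round(1))
```

```text
130 [597.4 106.7] [619.1 106. ] 608.2625905378527
150 [595.9  87.4] [619.2  86.7] 607.5717861243586
170 [597.4  67.2] [619.5  66.5] 608.4252759062092
190 [597.1  46.2] [619.4  45.5] 608.2265652257574
bar top z=212 cols [596.5  34.2 212. ] [609.6  33.8 212. ] rows front/back top [603.1  37.  212. ] [602.9  30.1 212. ]
```

Run:
```python
from h import *
z=np.load("w3.npz");c=dict(K=z["K"],world_to_cam=z["T"])
for r in(270,272,327,328):print(r,onz(c,(320,r),212.4).round(1))
im=cv2.imread("pics/w3.png");print(im[230:280:2,320].tolist())
```

```text
270 [603.8  60.  212.4]
272 [603.8  59.  212.4]
327 [602.9  30.5 212.4]
328 [602.9  29.9 212.4]
[[73, 74, 75], [47, 49, 51], [40, 44, 42], [4, 8, 27], [9, 17, 54], [8, 12, 54], [0, 1, 47], [5, 8, 52], [0, 0, 48], [0, 0, 46], [4, 0, 52], [11, 14, 50], [0, 0, 44], [11, 11, 51], [0, 0, 48], [8, 15, 55], [6, 1, 52], [7, 9, 51], [0, 1, 52], [11, 10, 52], [14, 14, 60], [11, 12, 77], [7, 1, 81], [1, 5, 84], [12, 15, 89]]
```

```bash
python3 -m pendant '[[[0,0,-1.4],[8,4,40],1],[[0,0,-1.4],[15,5,85],1],[[0,0,-1.4],[15,5,85],1],[[0,0,-1.4],[15,5,85],1]]'
python3 - <<'E'
from h import *
c=manip.get_calibration("wrist");im=manip.snapshot("wrist");np.savez("w4.npz",K=c["K"],T=c["world_to_cam"])
s=manip.state();print(s["eef_pos"],s["orientation"])
cv2.imwrite("pics/w4.png",im);cv2.imwrite("pics/w4c.png",cv2.convertScaleAbs(cv2.resize(im[40:340,220:420],None,fx=2,fy=2,interpolation=2),alpha=1.4))
E
```

```text
clock: 5.25
eef_pos: [608.6, 61.2, 96.1]
orientation: [3.14, 0.002, 1.565]
ft_force: [0.0, -0.3, -0.4]
grip_width: 13.6
[609.44164716  61.1058975   96.78424745] [3.13815034e+00 2.07642501e-03 1.56507586e+00]
```

View pics/w4c.png

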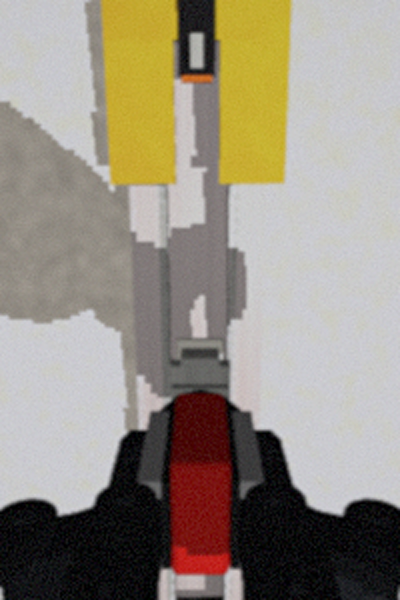

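The close crop shows the steel nut (crop columns 170–228, row 375) lined up with the slot (167–228, row 250). The orange nose is at crop (197,78) and the notch spans 176–218.

Run:
```python
from h import *
z=np.load("w4.npz");c=dict(K=z["K"],world_to_cam=z["T"])
g=cv2.cvtColor(cv2.imread("pics/w4.png"),cv2.COLOR_BGR2GRAY);im=cv2.imread("pics/w4.png");m=yel(im)
for r in(150,165,175,185):print(r,g[r,296:342].tolist())
f=lambda x,y:(220+x/2,40+y/2)
for y in(200,250,300):print("slot",[onz(c,f(x,y),30)[:2].round(1) for x in(167,228.5)])
for r in(85,100,115,125):
    q=np.flatnonzero(m[r]);k=np.argmax(np.diff(q));e=[q[0]-.5,q[k]+.5,q[k+1]-.5,q[-1]+.5];w=[onz(c,(v,r),33)[:2] for v in e];print("plate",r,e,np.round([v[0] for v in w],1),w[0][1].round(1))
print("nose",onz(c,(318.5,81),30).round(1))
print("nut",[onz(c,f(x,375),79).round(1) for x in(169.5,229)],"bartop",[onz(c,f(x,520),128.8).round(1) for x in(169.5,231.5)])
print(manip.state()["eef_pos"])
```

```text
150 [142, 139, 142, 136, 126, 122, 118, 102, 118, 137, 141, 141, 141, 140, 144, 144, 141, 143, 147, 144, 142, 144, 144, 143, 143, 142, 116, 93, 85, 87, 87, 85, 92, 90, 92, 88, 84, 85, 122, 142, 144, 140, 138, 142, 142, 148]
165 [89, 84, 85, 82, 72, 71, 73, 80, 87, 84, 86, 86, 90, 88, 87, 86, 89, 88, 91, 89, 91, 89, 88, 90, 87, 85, 90, 89, 89, 85, 87, 85, 88, 87, 92, 89, 86, 74, 74, 80, 75, 71, 88, 115, 126, 132]
175 [90, 87, 89, 82, 76, 74, 73, 66, 70, 84, 85, 87, 90, 86, 88, 90, 88, 90, 92, 87, 85, 87, 88, 88, 89, 90, 90, 87, 87, 87, 87, 87, 89, 92, 89, 88, 83, 77, 79, 73, 75, 78, 86, 88, 93, 83]
185 [85, 87, 89, 88, 76, 73, 73, 65, 65, 74, 87, 90, 87, 87, 86, 87, 91, 87, 86, 91, 87, 90, 89, 87, 89, 84, 84, 86, 87, 83, 88, 89, 90, 86, 90, 88, 82, 72, 73, 75, 73, 77, 86, 89, 87, 86]
slot [array([597.8, 119.7]), array([619.3, 119.6])]
slot [array([597.4, 102.1]), array([619.5, 101.9])]
slot [array([596.9,  83.4]), array([619.7,  83.3])]
plate 85 [np.float64(272.5), np.float64(306.5), np.float64(329.5), np.float64(362.5)] [578.5 600.7 615.8 637.4] 155.4
plate 100 [np.float64(273.5), np.float64(306.5), np.float64(329.5), np.float64(362.5)] [578.6 600.5 615.8 637.7] 146.1
plate 115 [np.float64(274.5), np.float64(306.5), np.float64(329.5), np.float64(361.5)] [578.8 600.3 615.8 637.4] 136.6
plate 125 [np.float64(275.5), np.float64(306.5), np.float64(329.5), np.float64(361.5)] [579.1 600.2 615.9 637.7] 130.1
nose [608.6 157.9  30. ]
nut [array([599.9,  73.8,  79. ]), array([617.5,  73.6,  79. ])] bartop [array([602. ,  59.9, 128.8]), array([615.7,  59.8, 128.8])]
[609.44164716  61.1058975   96.78424745]
```

```bash
python3 -m pendant '[[[0,0,0],[0,-0.4,10],1],[[0,0,0],[0,-0.4,18],1],[[0,0,0],[0,-0.4,25],1],[[0,0,0],[0,-0.4,30],1],[[0,0,0],[0,-0.4,30],1]]' 50; python3 -m pendant '[[[0,0,0],[0,0,3],1],[[0,0,0],[0,0,6],1],[[0,0,0],[0,0,9],1],[[0,0,0],[0,0,12],1],[[0,0,0],[0,0,12],1]]'
```

```text
clock: 5.92
eef_pos: [608.6, 61.0, 66.1]
orientation: [3.14, 0.002, 1.565]
ft_force: [-0.5, -0.1, -0.8]
grip_width: 13.0
clock: 6.55
eef_pos: [608.8, 61.0, 54.1]
orientation: [3.139, 0.002, 1.565]
ft_force: [-0.1, -1.0, 1.0]
grip_width: 13.5
```

```bash
python3 -m pendant '[[[0,0,0],[0,0,3],1],[[0,0,0],[0,0,6],1],[[0,0,0],[0,0,8],1],[[0,0,0],[0,0,9.5],1],[[0,0,0],[0,0,9.5],1]]'; python3 -m pendant '[[[0,0,0],[0,0,1],1],[[0,0,0],[0,0,2],1],[[0,0,0],[0,0,2.5],1],[[0,0,0],[0,0,2.5],1]]'
```

```text
clock: 7.18
eef_pos: [609.3, 61.0, 44.7]
orientation: [3.138, 0.002, 1.565]
ft_force: [-0.0, -0.4, 5.2]
grip_width: 13.4
clock: 7.68
eef_pos: [609.3, 61.0, 42.5]
orientation: [3.138, 0.002, 1.565]
ft_force: [0.4, 0.2, 6.4]
grip_width: 12.7
```

```bash
python3 -m pendant '[[[0,0,0],[0,0,0.4],1],[[0,0,0],[0,0,0.8],1],[[0,0,0],[0,0,0.8],1]]'; python3 -m pendant '[[[0,0,0],[0,0,0.4],1],[[0,0,0],[0,0,0.7],1],[[0,0,0],[0,0,0.7],1]]'
```

```text
clock: 8.05
eef_pos: [609.3, 61.0, 42.2]
orientation: [3.138, 0.002, 1.565]
ft_force: [-1.6, 0.2, 8.0]
grip_width: 13.5
clock: 8.43
eef_pos: [609.3, 61.0, 42.2]
orientation: [3.138, 0.002, 1.565]
ft_force: [-1.5, 0.7, 10.3]
grip_width: 13.0
```

```bash
python3 -m pendant '[[[0,0,0],[0,-0.6,-0.8],1],[[0,0,10],[0,-0.4,-0.8],1],[[0,0,20],[-0.1,-0.1,-0.8],1],[[0,0,30],[-0.2,0.1,-0.8],1],[[0,0,40],[-0.3,0.3,-0.8],1]]'
```

```text
clock: 9.05
eef_pos: [609.9, 60.7, 43.3]
orientation: [3.137, -0.001, 0.861]
ft_force: [0.3, -0.1, 5.9]
grip_width: 13.1
```

```bash
python3 -m pendant '[[[0,0,10],[0,0.2,0],1],[[0,0,20],[-0.1,0.5,0],1],[[0,0,20],[-0.1,0.5,0],1]]'; python3 -m pendant '[[[0,0,10],[0,0.2,0],1],[[0,0,20],[-0.1,0.5,0],1],[[0,0,30],[-0.2,0.7,0],1],[[0,0,30],[-0.2,0.7,0],1]]'
```

```text
clock: 9.43
eef_pos: [610.5, 60.3, 43.6]
orientation: [3.137, -0.003, 0.51]
ft_force: [0.2, -0.3, 5.8]
grip_width: 13.3
clock: 9.93
eef_pos: [610.9, 59.5, 43.8]
orientation: [3.139, -0.005, -0.015]
ft_force: [-0.4, -0.1, 6.7]
grip_width: 13.5
```

```bash
python3 -m pendant '[[[0,0,0],[-0.3,0,-1],1],[[0,0,0],[-0.6,0,-2.5],1],[[0,0,0],[-0.6,0,-4],1],[[0,0,0],[-0.6,0,-4.5],1],[[0,0,0],[-0.6,0,-4.5],1]]'
```

```text
clock: 10.55
eef_pos: [610.3, 59.5, 48.3]
orientation: [3.139, -0.005, -0.015]
ft_force: [0.4, -0.2, 5.3]
grip_width: 13.1
```

```bash
python3 -m pendant '[[[0,0,0],[0,0,-0.5],1],[[0,0,0],[0,0,-1],1],[[0,0,0],[0,0,-1],1]]'
```

```text
clock: 10.92
eef_pos: [610.2, 59.5, 49.2]
orientation: [3.139, -0.005, -0.015]
ft_force: [1.6, 0.8, 4.0]
grip_width: 13.0
```

```bash
python3 -m pendant '[[[0,0,0],[0,0,0],0.7],[[0,0,0],[0,0,0],0.62],[[0,0,0],[0,0,0],0.62],[[0,0,0],[0,0,0],0.62]]' 30
python3 - <<'E'
from h import *
c=manip.get_calibration("wrist");im=manip.snapshot("wrist");np.savez("w5.npz",K=c["K"],T=c["world_to_cam"])
s=manip.state();print(s["eef_pos"],s["orientation"],s["ft_force"])
cv2.imwrite("pics/w5.png",im);cv2.imwrite("pics/w5c.png",cv2.convertScaleAbs(cv2.resize(im[80:380,130:510],None,fx=2,fy=2,interpolation=2),alpha=1.4))
E
```

```text
clock: 11.42
eef_pos: [610.0, 59.5, 49.1]
orientation: [3.139, -0.005, -0.015]
ft_force: [-0.3, 0.6, -0.2]
grip_width: 32.2
[610.06727238  59.53535454  49.15335292] [ 3.1394421  -0.00478393 -0.01526889] [-0.14675028  0.46365402  0.31593187]
```

View pics/w5c.png

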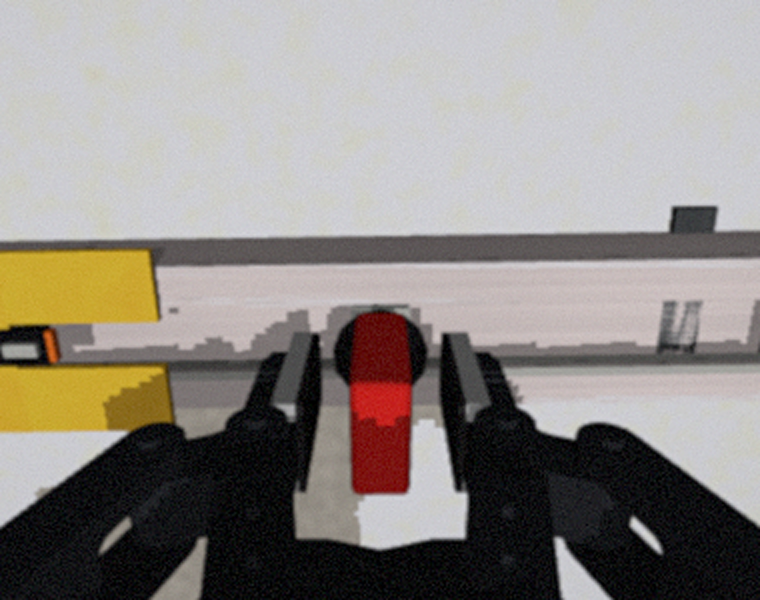

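The nut stands upright and free in the slot, with its bar at crop (380,400), collar at (380,345), nose at (52,346) and notch mouth at about (165,345).

Run:
```python
from h import *
z=np.load("w5.npz");c=dict(K=z["K"],world_to_cam=z["T"]);im=cv2.imread("pics/w5.png")
f=lambda x,y:(130+x/2,80+y/2)
C=np.array([onz(c,f(*p),81)[:2] for p in((354,383),(410,382),(351,492),(409,492))]);print(C.round(1),C.mean(0))
print("nose",onz(c,f(60,347),30).round(1),"mouth",onz(c,f(158,320),33).round(1),onz(c,f(167,365),33).round(1))
print("notch edges x",[onz(c,f(x,y),33).round(1) for x,y in((100,324),(100,365),(100,250),(100,431))])
a,b=onz(c,f(200,263),30),onz(c,f(640,258),30);print("rail far edge",a.round(1),b.round(1))
m=red(im)
for r in range(270,328,6):
    q=np.flatnonzero(m[r,280:350])+280
    if len(q):print(r,q[0],q[-1],onz(c,((q[0]+q[-1])/2,r),81)[:2].round(1))
```

```text
[[622.8  64.6]
 [622.8  52.6]
 [594.6  66.1]
 [594.4  52.8]] [608.63879253  59.03640726]
nose [606.8 157.3  30. ] mouth [616.7 124.9  33. ] [601.7 124.1  33. ]
notch edges x [array([615.7, 142.2,  33. ]), array([602.1, 144.4,  33. ]), array([638.7, 138.5,  33. ]), array([578.8, 148.2,  33. ])]
rail far edge [633.3 111.5  30. ] [632.7 -17.4  30. ]
270 306 332 [623.4  59.4]
276 305 335 [620.5  59.1]
282 305 335 [617.5  59.1]
288 306 334 [614.5  59.2]
294 306 334 [611.5  59.2]
300 306 333 [608.4  59.5]
306 306 333 [605.3  59.5]
312 306 333 [602.1  59.6]
318 306 333 [598.9  59.6]
324 307 332 [595.6  59.7]
```

```bash
python3 -m pendant '[[[0,0,0],[0,0,0],0.8],[[0,0,0],[0,0,0],1],[[0,0,0],[0,0,0],1],[[0,0,0],[0,0,0],1],[[0,0,-0.6],[0,0,0],1]]' 30; python3 -m pendant '[[[0,0,0],[0,-6,0],1],[[0,0,0],[-0.1,-14,0],1],[[0,0,0],[-0.2,-24,0],1],[[0,0,0],[-0.3,-34,0],1],[[0,0,0],[-0.3,-40,0],1]]'; python3 -m pendant '[[[0,0,0],[0,-6,0],1],[[0,0,0],[-0.1,-13,0],1],[[0,0,0],[-0.2,-18,0],1],[[0,0,0],[-0.2,-20,0],1]]'
```

```text
clock: 12.1
eef_pos: [610.0, 59.6, 49.2]
orientation: [3.139, -0.005, -0.004]
ft_force: [0.6, -0.0, 0.7]
grip_width: 13.6
clock: 12.72
eef_pos: [609.9, 100.6, 49.2]
orientation: [3.14, -0.005, -0.004]
ft_force: [-0.2, -1.9, 2.2]
grip_width: 13.5
clock: 13.22
eef_pos: [609.9, 120.9, 49.2]
orientation: [3.14, -0.005, -0.003]
ft_force: [-0.3, -1.4, 2.5]
grip_width: 13.6
```

```bash
python3 -m pendant '[[[0,0,0],[0,-5,0],1],[[0,0,0],[0,-11,0],1],[[0,0,0],[0,-17,0],1],[[0,0,0],[0,-22,0],1],[[0,0,0],[0,-25,0],1]]'; python3 -m pendant '[[[0,0,0],[0,-1,0],1],[[0,0,0],[0,-2,0],1],[[0,0,0],[0,-3,0],1],[[0,0,0],[0,-4,0],1]]'
```

```text
clock: 13.85
eef_pos: [610.0, 146.4, 49.2]
orientation: [3.14, -0.005, -0.003]
ft_force: [0.2, -1.1, 2.3]
grip_width: 13.8
clock: 14.35
eef_pos: [610.0, 150.3, 49.2]
orientation: [3.14, -0.005, -0.003]
ft_force: [0.0, -1.1, 2.2]
grip_width: 13.3
```

```bash
python3 -m pendant '[[[0,0,0],[0,-0.8,0],1],[[0,0,0],[0,-1.5,0],1],[[0,0,0],[0,-1.5,0],1]]'; python3 -m pendant '[[[0,0,0],[0,-0.7,0],1],[[0,0,0],[0,-1.4,0],1],[[0,0,0],[0,-1.4,0],1]]'; python3 -m pendant '[[[0,0,0],[0,-0.5,0],1],[[0,0,0],[0,-1,0],1],[[0,0,0],[0,-1,0],1]]'
```

```text
clock: 14.72
eef_pos: [610.0, 151.9, 49.2]
orientation: [3.14, -0.005, -0.003]
ft_force: [0.2, -0.7, 2.1]
grip_width: 13.5
clock: 15.1
eef_pos: [610.0, 153.4, 49.2]
orientation: [3.14, -0.005, -0.003]
ft_force: [0.7, -0.5, 2.1]
grip_width: 13.5
clock: 15.48
eef_pos: [610.0, 154.4, 49.2]
orientation: [3.14, -0.005, -0.003]
ft_force: [-0.4, -1.7, 3.0]
grip_width: 13.6
```

```bash
python3 -m pendant '[[[0,0,0],[0,-0.6,0],1],[[0,0,0],[0,-0.6,0],1]]'; python3 -m pendant '[[[0,0,0],[0,-0.6,0],1],[[0,0,0],[0,-0.6,0],1]]'
```

```text
clock: 15.72
eef_pos: [610.0, 155.0, 49.2]
orientation: [3.14, -0.005, -0.003]
ft_force: [-0.7, -1.3, 3.0]
grip_width: 13.3
clock: 15.98
eef_pos: [610.0, 155.5, 49.2]
orientation: [3.14, -0.005, -0.003]
ft_force: [0.0, -3.7, 3.3]
grip_width: 13.7
```

```bash
python3 -m pendant '[[[0,0,0],[0,-0.4,0],1],[[0,0,0],[0,-0.4,0],1]]'; python3 -m pendant '[[[0,0,0],[0,-0.2,0],1],[[0,0,0],[0,-0.2,0],1]]'
```

```text
clock: 16.23
eef_pos: [610.0, 155.6, 49.2]
orientation: [3.139, -0.005, -0.003]
ft_force: [-0.2, -4.9, 2.6]
grip_width: 13.8
clock: 16.48
eef_pos: [610.0, 155.6, 49.2]
orientation: [3.139, -0.005, -0.003]
ft_force: [0.0, -4.5, 3.1]
grip_width: 13.7
```

```bash
python3 -m pendant '[[[0,0,0],[0,-0.6,0],1],[[0,0,0],[0,-0.6,0],1],[[0,0,0],[0,-0.6,0],1]]'
```

```text
clock: 16.85
eef_pos: [610.0, 155.8, 49.2]
orientation: [3.138, -0.005, -0.003]
ft_force: [0.0, -4.7, 2.9]
grip_width: 13.4
```

```bash
python3 -m pendant '[[[0,0,0],[0,-1,0],1],[[0,0,0],[0,-1,0],1],[[0,0,0],[0,-1,0],1]]'
```

```text
clock: 17.23
eef_pos: [610.0, 155.9, 49.2]
orientation: [3.137, -0.005, -0.002]
ft_force: [2.0, -8.0, 3.3]
grip_width: 13.6
```

```bash
python3 -m pendant '[[[0,0,0],[0,0,0],0.8],[[0,0,0],[0,0,0],0.65],[[0,0,0],[0,0,0],0.6],[[0,0,0],[0,0,0],0.6]]' 30
python3 - <<'E'
from h import *
c=manip.get_calibration("wrist");im=manip.snapshot("wrist");np.savez("w6.npz",K=c["K"],T=c["world_to_cam"])
s=manip.state();print(s["eef_pos"],s["orientation"],s["ft_force"])
cv2.imwrite("pics/w6.png",im);cv2.imwrite("pics/w6c.png",cv2.convertScaleAbs(cv2.resize(im[80:380,130:510],None,fx=2,fy=2,interpolation=2),alpha=1.4))
E
```

```text
clock: 17.73
eef_pos: [610.0, 156.2, 49.1]
orientation: [3.137, -0.005, -0.002]
ft_force: [-0.7, -0.8, 0.6]
grip_width: 34.2
[609.93834425 156.13878895  49.09081914] [ 3.13695216e+00 -4.75401315e-03 -2.17791110e-03] [-0.52580238 -0.1572353   0.12205964]
```

View pics/w6c.png

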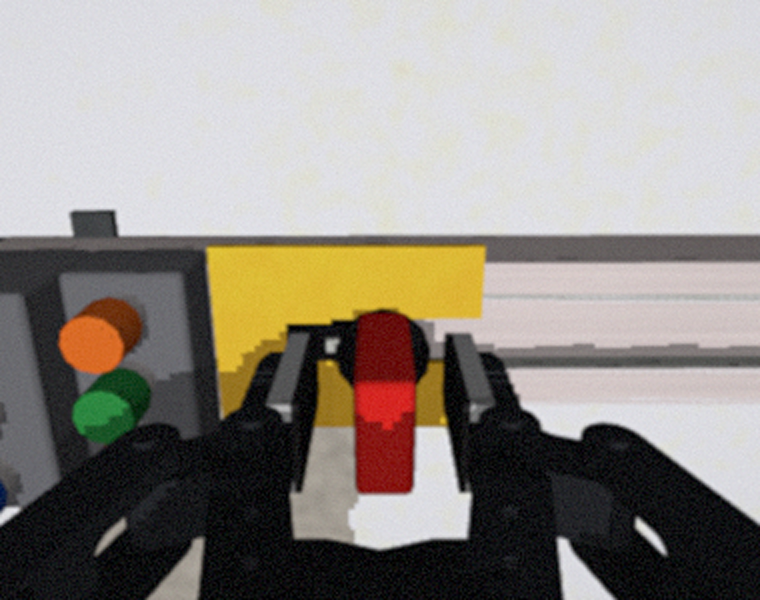

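The nut sits in the notch against the tongue: collar at crop (383,345), tongue's front end at about (350,345), bar at (383,430) and vertical in the view.

```bash
python3 - <<'E'
from h import *
z=np.load("w6.npz");c=dict(K=z["K"],world_to_cam=z["T"]);m=red(cv2.imread("pics/w6.png"))
for r in range(276,328,8):
    q=np.flatnonzero(m[r,290:350])+290
    print(r,q[0],q[-1],onz(c,((q[0]+q[-1])/2,r),81)[:2].round(1))
E
python3 -m pendant '[[[0,0,0],[0,0,-15],0.6],[[0,0,0],[0,0,-40],0.6],[[0,0,0],[0,0,-80],0.6],[[0,0,0],[0,0,-130],0.6],[[0,0,0],[0,0,-130],0.6]]'
python3 -m pendant '[[[0,0,0],[-60,0,-20],0.6],[[0,0,0],[-120,60,-20],0.6],[[0,0,0],[-150,120,-20],0.6],[[0,0,0],[-150,150,-20],0.6],[[0,0,0],[-150,150,-20],0.6]]'
python3 - <<'E'
from h import *
S=manip.snapshot("scene");T=manip.snapshot("top");cv2.imwrite("pics/s7.png",S);cv2.imwrite("pics/t7.png",T)
W=manip.snapshot("wrist");cv2.imwrite("pics/w7.png",W)
o=np.zeros((600,800,3),np.uint8)
o[:300,:400]=cv2.resize(S[160:235,310:410],(400,300),interpolation=2);o[:300,400:]=cv2.resize(T[150:225,215:315],(400,300),interpolation=2)
o[300:,:480]=cv2.resize(W,(480,300));cv2.imwrite("pics/c7.png",cv2.convertScaleAbs(o,alpha=1.5))
E
```

```text
276 307 336 [620.4 155.3]
284 308 336 [616.5 155.1]
292 308 336 [612.4 155.1]
300 308 336 [608.3 155.1]
308 308 335 [604.1 155.3]
316 308 335 [599.9 155.3]
324 309 334 [595.5 155.3]
clock: 18.4
eef_pos: [612.9, 157.4, 185.1]
orientation: [3.139, -0.015, -0.002]
ft_force: [-0.4, 0.7, -0.0]
grip_width: 34.3
clock: 19.02
eef_pos: [460.8, 5.1, 203.4]
orientation: [3.138, -0.014, -0.007]
ft_force: [0.6, -0.1, 0.1]
grip_width: 34.1
```

View pics/c7.png

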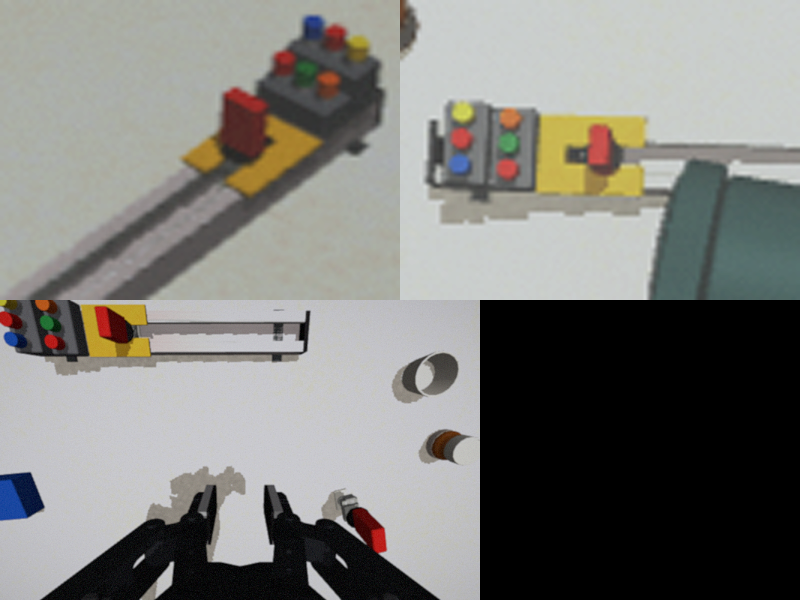

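The scene and top views show the nut upright in the notch, bar across the rail, with the robot clear. One last check on its height and tilt.

Run:
```python
from h import *
cs,ct=manip.get_calibration("scene"),manip.get_calibration("top")
S=cv2.imread("pics/s7.png");T=cv2.imread("pics/t7.png")
for n,c,im in(("s",cs,S),("t",ct,T)):
    h=cv2.cvtColor(im,cv2.COLOR_BGR2HSV);m=(((h[...,0]<8)|(h[...,0]>172))&(h[...,1]>130)&(h[...,2]>40)).astype(np.uint8)
    for s,cc in blobs(m,25):print(n,s,cc.round(1))
    for z in(74,78,81):
        P=[proj(c,(608.5+dx,155.3+dy,z)).round(1).tolist() for dx in(-15,15) for dy in(-7,7)];print(n,z,P)
for r in range(180,202):print(r,"".join("#" if v>80 else("+" if v>40 else ".") for v in (S[r,360:382,2].astype(int)-S[r,360:382,1])*2))
```

```text
s [366 182  11  17 111] [371.  189.7]
s [203 186  15  22 229] [210.2 196.1]
s [357 270  34  28 369] [373.7 283.4]
s 74 [[365.1, 185.5], [368.4, 183.2], [374.0, 190.0], [377.2, 187.7]]
s 78 [[365.2, 184.3], [368.4, 182.0], [374.1, 188.8], [377.4, 186.5]]
s 81 [[365.2, 183.3], [368.5, 181.1], [374.2, 187.9], [377.4, 185.6]]
t [ 538   97   52   50 2005] [563.4 121.2]
t [476 105  12  12 112] [481.2 110.6]
t [326 128  31   8 168] [341.4 131.7]
t [262 181   5  10  41] [264.2 186.1]
t [374 274   8  14  78] [377.6 280. ]
t 74 [[267.4, 190.7], [262.6, 190.6], [267.9, 180.6], [263.1, 180.5]]
t 78 [[267.3, 190.5], [262.5, 190.3], [267.7, 180.3], [262.9, 180.2]]
t 81 [[267.2, 190.3], [262.3, 190.1], [267.6, 180.1], [262.8, 180.0]]
180 ......................
181 ......................
182 .......+##+...........
183 ......######+.........
184 ......########+.......
185 ......++########+.....
186 ......++++#######.....
187 ......++++++####+.....
188 ......+++++++++++.....
189 ......++++++++++++....
190 ......++++++++++++++..
191 ......++++++++++++++++
192 .....+++++++++++++++++
193 .....+++++++++++++++++
194 .....++++++++++++.++++
195 .+++.+++++++++++...+++
196 ++++....++++++++..++++
197 ++++......++++++++++++
198 +++++.......++..++++++
199 +++++...........++++++
200 +++++.........++++++++
201 +++..........+++++++++
```

```bash
python3 -c "
from workcell import manip
print(manip.close_job(),manip.state()['clock'])"
```

```text
the job is handed in; nothing more can be done
the job is handed in; nothing more can be done
```

The rack is anchored and the job is handed in; the arm's clock read about 19 s of the 72 s. I pressed the smaller nut down in the open slot until its collar met the lips (about 10 N at the wrist). I then gave it a quarter turn and let it spring up. Finally I slid it into the notch and seated it on the tongue with about 8 N at the wrist, roughly 7 N of that on the tongue after sliding friction.

**Checks that agreed:**
- **Position:** in the last wrist check the nut stood square across the rail to about 1° and centred in the notch.
- **Upright and clear:** after I backed off, the scene and top views showed it standing upright with the robot touching nothing. Nothing I could see nearby had been disturbed.

**Checks that disagreed or were coarse:**
- **Tongue contact:** after release the bar measured at y = 155.2 mm, but the tool stopped hard at 155.6–155.9 mm. The nut may have come back up to about 0.5 mm. That is within the nose's 2 mm of travel, so it should still be touching the tongue.
- **Height:** the bar's top edge in the scene view puts it 78–81 mm up, where 81 mm is fully sprung up. That is within the camera error of about 2 mm, so the grooves catching the lips is supported but not measured precisely.

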